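# Set up the light path on the optical bench plate

## Robot

A 6-joint arm with a two-finger parallel gripper is mounted at the origin on the work surface. World frame = base frame: x ahead of the robot, y to its left, z up, the work surface at z = 0. Lengths are in mm, angles in rad, forces in N, time in s.
With the tool pointing down it reaches from about 350 to 975 mm from the base axis. Payload 7.1 kg.
Tool frame: the origin (TCP) lies at the very end of the fingers, on their centre line; the grasp point (between the pads) lies 19 mm behind it (ctrl.grip_point_offset is the distance from the TCP to the grasp point, in mm); z points along the fingers, y is the direction in which the jaws open and shut (so a half turn about z gives the same grasp; the last joint's range is limited). The gripper opens to 88 mm and grips with 3 to 60 N. Pads are 20 mm wide; open, the fingers measure 115 mm over their backs; the gripper's body (75 mm by 178 mm) begins 61 mm behind the grasp point.
Start: joints at [1.197, 0.423, 1.63, -0, 1.089, -0.019], TCP at [217.095, 586.067, 222.675] pointing down, gripper open.
Joint ranges: [-3, 3], [-0.9, 2.11], [0.09, 2.58], [-1.31, 4.45], [0.11, 2.69], [-2.54, 2.54]. Speed limits (rad/s): [2.39, 2.39, 3.01, 3.14, 3.14, 3.14].

## Interface

Orientations are given as a rotation vector (axis times angle).
In Python, from workcell import ctrl gives the robot as it stands.
- The arm moves only by the tool move_arm, never from a script. Its argument "increments" is one flat list of numbers, 5 for each row, row after row: the closure in counts, from 0 (fully open) to 255 (shut), then the shift along the tool's x, y, z in mm, then the turn about the tool's z in degrees. In form: [grip, dx, dy, dz, yaw, grip, dx, dy, dz, yaw, ...]. A call has 1 to 12 rows; each row is the pose to reach, as a shift and turn from the pose measured when the call began, along the tool's axes at that moment; what a row does not reach only later rows make up. A row lasts 1/8 s, in which the tool goes at most 62.5 mm and 10.7 degrees, less where a joint would pass 70% of its speed; a pose out of reach is approached as far as the arm can. A call with a gripper value outside its range is refused whole. The fingers move at their own pace and stop on an object; the grip force is fixed at half the most. Time passes only in rows, so rows that repeat a pose let the fingers close. It gives the time, the measured TCP pose, the force and the opening at its end, in the units of the state.
- ctrl.get_obs(): the state, without advancing time (a new reading comes with each control period).
- ctrl.get_image(name): name is "scene" or "top" or "wrist"; returns a dict with "frame" (420x560x3 uint8, red, green, blue), "vertical_fov" (degrees; the focal length in pixels is half the picture's height over the tangent of half this angle, whatever the lens; pixels are square), "cx", "cy" (the principal point, pixels), "pose" (4x4, takes a point from camera to world coordinates); the wrist camera has in their place "mount" (4x4, takes a point from camera to tool coordinates, whose origin is the TCP and whose axes are the flange's). Camera axes: x right, y down, z forward; pixel columns grow to the right and rows downward; lengths in mm; the calibration is good to about 2 mm. A picture is of the moment at which its call begins: read the wrist's pose just before it. There is no depth.
- ctrl.close_job(): hands the job in, once; it reports no verdict.
The state is a dict: "t": time; "qpos": joint angles; "qvel": joint speeds; "joint_torque": joint torques, N m; "ee_pos": TCP position; "orientation": TCP orientation; "ft_force": force on the tool from outside, world axes, zero at the start; "moment": the same for the moment, N m; "width": finger opening in mm.
Only numpy, scipy, OpenCV 4.12 (cv2) and the standard library are available. Lean on these libraries where they do the work, as an engineer would, in place of code of your own. Each camera call takes 0.05 s, during which the arm holds its last target.

## Task

Set up the light path on the dark bench plate between the orange lamp and the white detector ball: stand the aluminium riser midway between the two and put the short green filter holder centred on top of it; stand the blue lens holder midway between the lamp and the riser, and the red iris holder midway between the riser and the detector. All must stand upright and centred on the plate's yellow line, with the three holders' glass or hole facing squarely along the line. Leave the tape roll and the amber bottle where they are.

Things in the scene. Friction and masses are not known exactly. Their poses are not given: they have to be found in the camera images.
- bench_plate: fixed dark steel optical bench plate lying on the table, 470 mm long (own y), 90 mm wide (own x), 10 mm thick, with a thin yellow centre line along its length. Origin at the centre of its underside, so the centre line runs along own y at x = 0 and the top face is at z = 10 mm
- lamp: fixed orange round lamp head (51 mm across, 50 mm long, a glass window at each end) on a post, standing on the plate's centre line 180 mm from the plate's centre, at either end. Origin at the centre of its foot's underside, on the plate's top; its top is 86 mm above the plate; foot 50 x 50 mm
- detector: fixed white detector ball (60 mm across, a black port on two sides) on a post, standing on the plate's centre line 180 mm from the plate's centre, at the end opposite to the lamp. Origin at the centre of its foot's underside, on the plate's top; its top is 90 mm above the plate; foot 50 x 50 mm
- riser_mid (a point): loose riser: a solid pale silvery-white bare aluminium disc, 52 mm in diameter, 36 mm high; its origin is at its centre, half-way up, own z up
- filter_mid (a point): loose short green filter holder, 46 mm high, with an amber glass disc: an upright slab 46 mm wide and 16 mm thick over a foot 46 x 34 mm and 12 mm high; its origin is at the centre of the body, half-way up; own z up, own y along the light path (square through the glass), own x along the width; it looks the same turned half round
- lens_mid (a point): loose tall blue lens holder, 82 mm high, with a clear glass disc: an upright slab 46 mm wide and 16 mm thick over a foot 46 x 34 mm and 12 mm high; its origin is at the centre of the body, half-way up; own z up, own y along the light path (square through the glass), own x along the width; it looks the same turned half round
- iris_mid (a point): loose tall red iris holder, 82 mm high, with a brass disc that has a small black hole: an upright slab 46 mm wide and 16 mm thick over a foot 46 x 34 mm and 12 mm high; its origin is at the centre of the body, half-way up; own z up, own y along the light path (square through the glass), own x along the width; it looks the same turned half round
- tape_mid (a point): bystander: black roll of tape lying flat, 58 mm across, 20 mm high; origin at its centre, half-way up
- bottle_mid (a point): bystander: small amber glass bottle with a white cap, 42 mm across, 75 mm high, standing; origin at its centre, half-way up
There are look-alikes about, which are no part of the job. Of the things that look like the part that bears filter_mid, take the one that is farthest to the robot's right at the start.

How it is judged:
By the outcome, as a careful person would: the job done as asked, in the order asked, and still so for the second after the job is handed in, with the robot touching nothing.
It also fails if it takes over 120 s, if anything falls off the work surface, if the arm or the gripper's body presses on something with over 40 N, if the wrist force passes 120 N, or if a joint passes its speed limit or range.

## Working session

There is one attempt and no reset: what is moved stays moved. The work goes in short steps, Python scripts to look and compute and a tool call to move; the robot and the scene stay as the last step left them, time stands still between calls to the robot, and variables do not carry over. Pictures are saved under pics/ and viewed, and the job is handed in when it is done.

Besides the shell and the picture viewer there is one more tool, called after "Emit:" as a command line: name --argument value ..., lists and objects as JSON in quotes. move_arm: Moves the arm, as the interface text tells. Its arguments: {"type":"object","properties":{"increments":{"type":"array","items":{"type":"number"}}},"required":["increments"]}

```bash
mkdir -p pics; ls
python3 - <<'E'
from workcell import ctrl
import cv2,numpy as np
np.set_printoptions(precision=3,suppress=True)
o=ctrl.get_obs()
print(o)
print(ctrl.grip_point_offset)
for n in ["scene","top","wrist"]:
    im=ctrl.get_image(n)
    cv2.imwrite(f"pics/{n}0.png",im["frame"][:,:,::-1])
    print(n,{k:v for k,v in im.items() if k!="frame"})
E
```

```text
pics
{'t': 0.0, 'qpos': array([ 1.197,  0.424,  1.631, -0.   ,  1.089, -0.019]), 'qvel': array([-0.001,  0.   , -0.   ,  0.   , -0.001,  0.   ]), 'joint_torque': array([  0.002, -54.465, -27.365,   0.065,   0.023,  -0.   ]), 'ee_pos': array([216.913, 585.561, 221.906]), 'orientation': array([-0.554, -3.092,  0.002]), 'ft_force': array([ 0.111,  0.18 , -0.481]), 'moment': array([ 0.021, -0.054, -0.006]), 'width': 87.56162108335359}
18.700000000000003
scene {'vertical_fov': 45.37058624767603, 'cx': 284.216363017997, 'cy': 214.03850896602873, 'pose': array([[   0.437,    0.52 ,   -0.733, 1315.401],
       [   0.899,   -0.242,    0.364, -397.562],
       [   0.012,   -0.819,   -0.574,  695.739],
       [   0.   ,    0.   ,    0.   ,    1.   ]])}
top {'vertical_fov': 53.796817206933014, 'cx': 284.5593204988535, 'cy': 208.72245710753538, 'pose': array([[  -0.02 ,   -0.984,    0.175,  320.79 ],
       [  -1.   ,    0.018,   -0.011,   -7.373],
       [   0.007,   -0.175,   -0.985, 1144.944],
       [   0.   ,    0.   ,    0.   ,    1.   ]])}
wrist {'vertical_fov': 71.32281054392558, 'cx': 276.65405897992025, 'cy': 211.93801347159064, 'mount': array([[   0.001,   -0.964,   -0.264,   72.58 ],
       [   1.   ,    0.001,   -0.   ,   -0.359],
       [   0.   ,   -0.264,    0.964, -162.375],
       [   0.   ,    0.   ,    0.   ,    1.   ]])}
```

View pics/scene0.png

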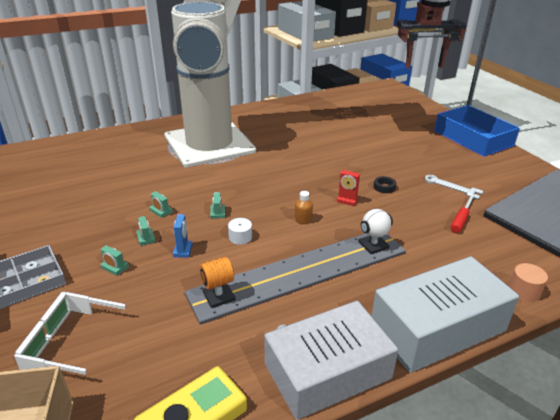

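View pics/top0.png

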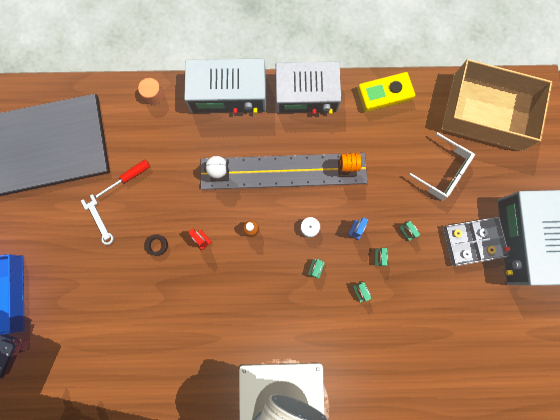

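View pics/wrist0.png

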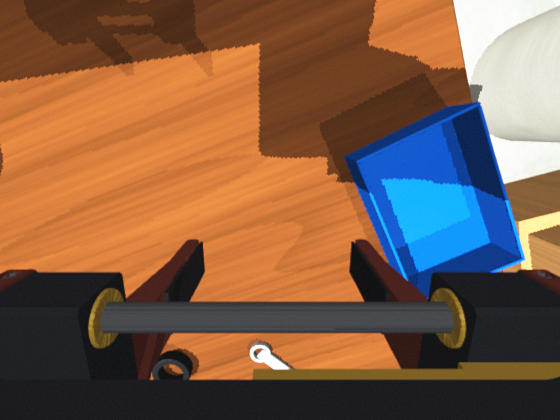

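The top view (image right is the robot's right) shows four green holders at about (316,268), (382,257), (410,230) and (363,292). The rightmost, at (410,230), is the one to use. Blue is at (359,229), red at (200,238), the riser at (310,227), the lamp on the right at (350,162) and the detector on the left at (216,168). I'll zoom in and measure.

```bash
cat > h.py <<'E'
from workcell import ctrl
import cv2,numpy as np
from scipy.spatial.transform import Rotation as R
np.set_printoptions(precision=2,suppress=True)
def cam(n):
    o=ctrl.get_obs(); im=ctrl.get_image(n)
    if n=="wrist":
        T=np.eye(4);T[:3,:3]=R.from_rotvec(o["orientation"]).as_matrix();T[:3,3]=o["ee_pos"]
        im["pose"]=T@im["mount"]
    im["f"]=im["frame"].shape[0]/2/np.tan(np.radians(im["vertical_fov"]/2))
    return im
def ray(im,u,v):
    P=im["pose"];d=P[:3,:3]@np.array([(u-im["cx"])/im["f"],(v-im["cy"])/im["f"],1])
    return P[:3,3],d
def onz(im,u,v,z):
    c,d=ray(im,u,v);return (c+d*(z-c[2])/d[2])
def proj(im,p):
    P=im["pose"];q=P[:3,:3].T@(np.asarray(p,float)-P[:3,3]);return np.array([q[0]/q[2]*im["f"]+im["cx"],q[1]/q[2]*im["f"]+im["cy"]])
def save(im,name,crop=None,scale=1):
    f=im["frame"][:,:,::-1]
    if crop: f=f[crop[1]:crop[3],crop[0]:crop[2]]
    cv2.imwrite(f"pics/{name}.png",cv2.resize(f,None,fx=scale,fy=scale,interpolation=cv2.INTER_CUBIC))
def hsv(im): return cv2.cvtColor(im["frame"],cv2.COLOR_RGB2HSV)
E
python3 - <<'E'
from h import *
t=cam("top"); save(t,"top1",(140,130,440,310),2.6)
s=cam("scene"); save(s,"scene1",(80,150,430,320),2.2)
H=hsv(t)
for nm,lo,hi in [("green",(65,80,50),(95,255,255)),("blue",(100,120,80),(115,255,255)),("red",(172,150,80),(180,255,255)),("red0",(0,200,120),(3,255,255)),("yellow",(22,140,120),(32,255,255))]:
    m=cv2.inRange(H,lo,hi); n,l,st,c=cv2.connectedComponentsWithStats(m)
    for i in range(1,n):
        if st[i,4]>15 : print(nm,c[i],st[i])
E
```

```text
green [213.78 103.41] [207 103  16   2  27]
green [292.64 105.27] [285 105  16   2  22]
green [412.38 228.73] [406 221  14  16  89]
green [402.89 230.22] [400 226   7  11  18]
green [384.03 256.45] [382 248   6  18  91]
green [376.12 257.06] [375 250   3  15  33]
green [311.26 266.39] [308 259   8  16  31]
green [317.57 268.47] [312 259  12  19 127]
green [364.09 290.98] [358 282  13  19 111]
green [357.12 293.33] [354 286   9  16  33]
blue [361.11 227.23] [356 218  12  21 114]
blue [352.74 227.33] [349 220   8  15  46]
blue [ 11.11 293.3 ] [   0  254   24   81 1817]
red0 [134.66 170.77] [120 161  30  21 257]
red0 [199.62 237.97] [189 229  22  20 178]
yellow [386.89  91.92] [ 358   72   57   40 1172]
yellow [254.62 110.05] [253 108   5   5  21]
yellow [330.5 111. ] [329 109   4   5  18]
yellow [277.85 170.4 ] [229 168  96   5 163]
yellow [509.   271.93] [506 270   7   5  27]
```

View pics/top1.png

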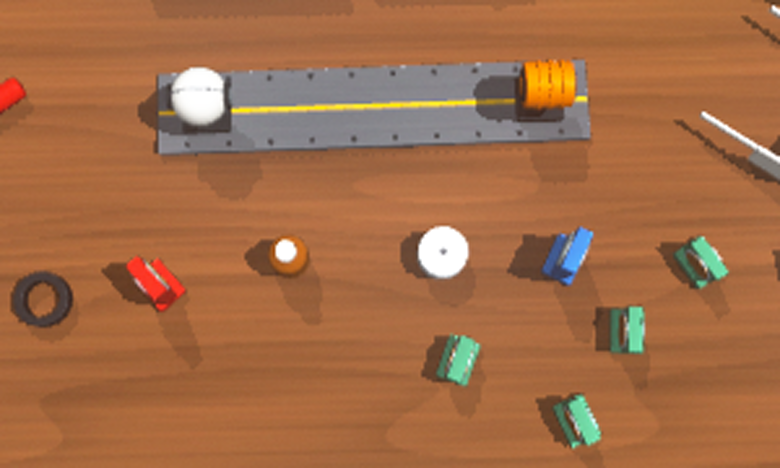

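View pics/scene1.png

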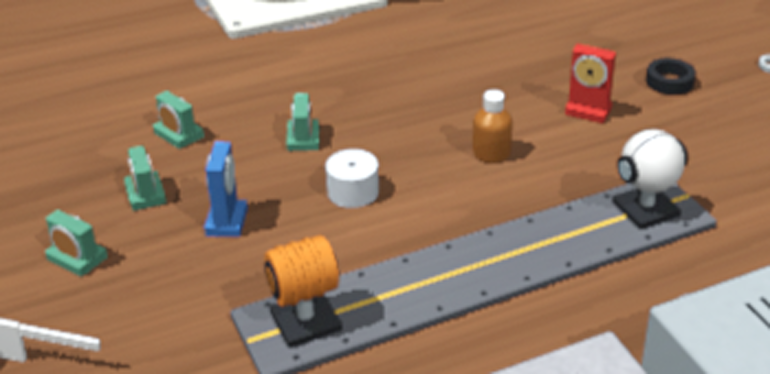

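The zoomed views confirm the coarse positions. The line is roughly along world y and each part is well clear of its neighbours. Next I'll compute world coordinates.

Run:
```python
from h import *
t=cam("top")
pts={"green":(408,231,20),"blue":(358,229,40),"red":(199.6,238,40),"riser":(310.5,227,36),"tape":(156,245,10),"bottle":(251,228,75),
"pl_l":(201,173.5,10),"pl_r":(365.5,168,10),"g2":(381,257,20),"lampTop":(351,162,60),"det":(216,167.5,60)}
for k,(u,v,z) in pts.items(): print(k,onz(t,u,v,z))
m=cv2.inRange(hsv(t),(22,140,120),(32,255,255));m[:,:220]=0;m[:,330:]=0;m[:150]=0;m[190:]=0
v,u=np.nonzero(m); P=np.array([onz(t,a,b,10) for a,b in zip(u,v)])
a=np.polyfit(P[:,1],P[:,0],1);print("line x=",a)
o=ctrl.get_obs();print(R.from_rotvec(o["orientation"]).as_matrix())
```

```text
green [ 452.35 -356.71   20.  ]
blue [ 457.96 -216.04   40.  ]
red [441.71 209.15  40.  ]
riser [466.3  -88.62  36.  ]
tape [428.03 333.79  10.  ]
bottle [461.47  69.19  75.  ]
pl_l [627.66 214.03  10.  ]
pl_r [ 635.5  -251.88   10.  ]
g2 [ 382.96 -278.31   20.  ]
lampTop [ 639.19 -202.53   60.  ]
det [630.17 164.01  60.  ]
line x= [ -0.02 632.84]
[[-0.94  0.35 -0.  ]
 [ 0.35  0.94 -0.  ]
 [ 0.   -0.   -1.  ]]
```

```bash
cat >> h.py <<'E'
def go(x,y,z,ang):
    """print increments to TCP (x,y,z) with tool y (jaw axis) at world angle ang deg (mod 180 nearest given)"""
    o=ctrl.get_obs();M=R.from_rotvec(o["orientation"]).as_matrix()
    d=M.T@(np.array([x,y,z])-o["ee_pos"]);cur=np.degrees(np.arctan2(M[1,1],M[0,1]))
    dy=-(ang-cur);dy=(dy+180)%360-180
    print("now",o["t"],o["ee_pos"],"ang %.2f"%cur,"q6 %.2f"%o["qpos"][5],"w %.1f"%o["width"],"F",o["ft_force"])
    print("INC dx %.1f dy %.1f dz %.1f yaw %.1f"%(*d,dy),"q6->%.2f"%(o["qpos"][5]+0))
E
python3 -c "
from h import *
go(500,-50,250,1)"
```

```text
now 0.3 [217.04 585.9  222.41] ang 69.67 q6 -0.02 w 87.8 F [-1.04 -0.09  0.4 ]
INC dx -486.3 dy -498.0 dz -27.3 yaw 68.7 q6->-0.02
```

Emit:
move_arm --increments '[0, -486, -498, -27, 69, 0, -486, -498, -27, 69, 0, -486, -498, -27, 69, 0, -486, -498, -27, 69, 0, -486, -498, -27, 69, 0, -486, -498, -27, 69, 0, -486, -498, -27, 69, 0, -486, -498, -27, 69, 0, -486, -498, -27, 69, 0, -486, -498, -27, 69, 0, -486, -498, -27, 69, 0, -486, -498, -27, 69]'

```text
t: 1.8
ee_pos: [501.1, -53.2, 250.0]
orientation: [2.212, 2.229, 0.0]
ft_force: [-1.0, 0.1, -0.4]
width: 87.5
```

Run:
```python
from h import *
w=cam("wrist");save(w,"w1")
go(500,-50,250,1)
```

```text
now 1.85 [500.6  -52.23 249.68] ang 0.48 q6 -0.14 w 87.7 F [ 0.64 -0.35  0.24]
INC dx 2.2 dy -0.6 dz -0.3 yaw -0.5 q6->-0.14
```

View pics/w1.png

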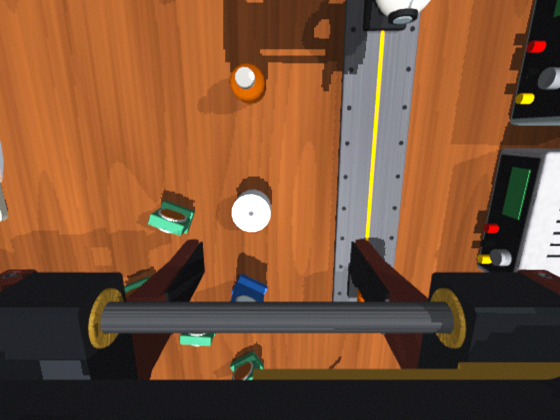

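The wrist view shows the riser at (251,212) with its centre dot, and the yellow line running from (382,30) to (367,240).

```bash
cat >> h.py <<'E'
def line(im,z=10,sel=None):
    m=cv2.inRange(hsv(im),(22,130,120),(34,255,255))
    v,u=np.nonzero(m);P=np.array([onz(im,a,b,z) for a,b in zip(u,v)])
    k=(abs(P[:,0]-632)<15)&(P[:,1]>-140)&(P[:,1]<110)
    P=P[k];a=np.polyfit(P[:,1],P[:,0],1);r=P[:,0]-np.polyval(a,P[:,1])
    a=np.polyfit(P[abs(r)<4][:,1],P[abs(r)<4][:,0],1)
    return a,k.sum()
def blobs(im,lo,hi,mn=15,box=None):
    m=cv2.inRange(hsv(im),lo,hi)
    if box: mm=np.zeros_like(m);mm[box[1]:box[3],box[0]:box[2]]=255;m&=mm
    n,l,st,c=cv2.connectedComponentsWithStats(m)
    return [(c[i],st[i],(l==i)) for i in range(1,n) if st[i,4]>=mn]
E
python3 - <<'E'
from h import *
w=cam("wrist")
print(line(w), line(cam("top")))
for c,s,_ in blobs(w,(0,0,150),(180,60,255),100,(220,180,290,245)): print(c,s,onz(w,*c,36))
print(onz(w,251,212,36))
E
```

```text
(array([ -0.02, 630.61]), np.int64(639)) (array([ -0.02, 633.24]), np.int64(43))
[251.16 213.28] [ 232  195   39   38 1193] [466.5  -85.81  36.  ]
[466.31 -84.04  36.  ]
```

```bash
python3 -c "
from h import *
go(466.3,-85,90,1)"
```

```text
now 1.95 [499.25 -49.67 249.37] ang 0.62 q6 -0.13 w 87.9 F [ 0.63 -0.12 -0.34]
INC dx -35.0 dy -33.2 dz 159.4 yaw -0.4 q6->-0.13
```

Emit:
move_arm --increments '[0, -35, -33, 60, 0, 0, -35, -33, 110, 0, 0, -35, -33, 159, 0, 0, -35, -33, 159, 0, 0, -35, -33, 159, 0]'

```text
t: 2.58
ee_pos: [467.3, -84.2, 91.8]
orientation: [2.207, 2.235, -0.0]
ft_force: [1.0, -0.2, -0.7]
width: 87.9
```

Run:
```python
from h import *
w=cam("wrist");save(w,"w2")
go(466.3,-85,6,1)
for c,s,_ in blobs(w,(0,0,150),(180,60,255),100,(200,180,350,265)): print(c,s,onz(w,*c,36))
```

```text
now 2.625 [467.92 -84.48  92.35] ang 0.70 q6 -0.22 w 88.0 F [-0.67  0.18  0.78]
INC dx -0.4 dy -1.8 dz 86.4 yaw -0.3 q6->-0.22
[276.   228.22] [ 243  197   67   63 3291] [466.36 -85.36  36.  ]
```

View pics/w2.png

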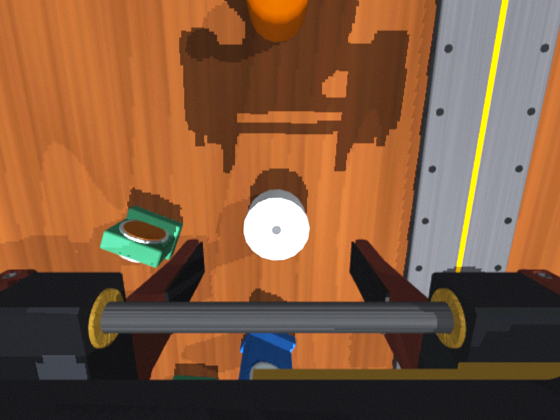

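The riser sits centred between the fingers, with its dot at (276,230), so I'll descend and grip.

Emit:
move_arm --increments '[0, -1, -1, 45, 0, 0, -1, -1, 75, 0, 0, -1, -1, 86, 0, 0, -1, -1, 86, 0, 0, -1, -1, 86, 0, 255, -1, -1, 86, 0, 255, -1, -1, 86, 0, 255, -1, -1, 86, 0, 255, -1, -1, 86, 0, 255, -1, -1, 86, 0, 255, -1, -1, 86, 0, 255, -1, -1, 86, 0]'

```text
t: 4.12
ee_pos: [467.1, -85.6, 6.4]
orientation: [2.207, 2.234, 0.001]
ft_force: [-0.4, -0.4, 3.3]
width: 51.5
```

Run:
```python
from h import *
go(555,-20,170,1)
```

```text
now 4.125 [467.07 -85.57   6.38] ang 0.70 q6 -0.22 w 51.5 F [-0.42 -0.37  3.31]
INC dx 64.4 dy 89.0 dz -163.5 yaw -0.3 q6->-0.22
```

Emit:
move_arm --increments '[255, 0, 0, -60, 0, 255, 0, 0, -120, 0, 255, 50, 60, -180, 0, 255, 70, 120, -240, 0, 255, 70, 165, -300, 0, 255, 70, 165, -315, 0, 255, 70, 165, -315, 0, 255, 70, 165, -315, 0]'

```text
t: 5.12
ee_pos: [631.3, -13.1, 322.0]
orientation: [2.205, 2.234, 0.003]
ft_force: [-0.1, 0.1, -2.8]
width: 51.5
```

Run:
```python
from h import *
w=cam("wrist");save(w,"w3")
go(632,-20,60,1)
print(line(w))
```

```text
now 5.175 [629.9  -13.26 320.49] ang 0.71 q6 -0.05 w 51.5 F [-0.91  0.03 -3.08]
INC dx -6.6 dy 2.0 dz 260.5 yaw -0.3 q6->-0.05
(array([ -0.02, 630.58]), np.int64(374))
```

View pics/w3.png

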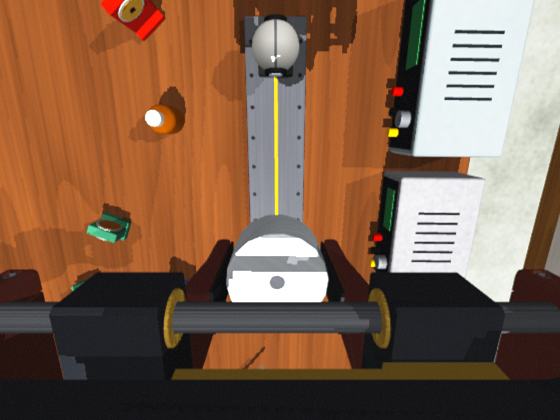

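The carried riser hides the lamp end. The plate's detector-side end is visible at row ~16, and the screw holes sit along both edges. I'll compute the plate's centre from the end edge and from the holes.

Run:
```python
from h import *
w=cam("wrist")
a,n=line(w); print("slope %.4f x0 %.2f"%tuple(a))
g=cv2.cvtColor(w["frame"],cv2.COLOR_RGB2GRAY)
for u in (255,260,294,299): 
    col=g[5:40,u].astype(int); H=hsv(w)[5:40,u,1]; print(u,list(H[:20]))
# holes
sub=g[60:215,246:308]; 
m=(cv2.inRange(g,0,70))
for c,s,_ in [(c,s,l) for c,s,l in blobs(w,(0,0,0),(180,255,75),4,(246,60,308,215)) if s[4]<40]: print(c,s[4],onz(w,*c,10))
t=cam("top");save(t,"t3",(180,140,390,200),3.8)
H=hsv(t)
for v in (158,180,185): print(v,list(H[v,194:210,1]),list(H[v,358:374,1]))
```

```text
slope -0.0143 x0 629.96
255 [np.uint8(194), np.uint8(183), np.uint8(179), np.uint8(182), np.uint8(172), np.uint8(168), np.uint8(178), np.uint8(178), np.uint8(176), np.uint8(192), np.uint8(117), np.uint8(13), np.uint8(21), np.uint8(20), np.uint8(21), np.uint8(17), np.uint8(19), np.uint8(19), np.uint8(18), np.uint8(20)]
260 [np.uint8(178), np.uint8(180), np.uint8(180), np.uint8(188), np.uint8(176), np.uint8(181), np.uint8(178), np.uint8(184), np.uint8(191), np.uint8(176), np.uint8(141), np.uint8(27), np.uint8(21), np.uint8(14), np.uint8(17), np.uint8(11), np.uint8(11), np.uint8(17), np.uint8(17), np.uint8(14)]
294 [np.uint8(174), np.uint8(188), np.uint8(188), np.uint8(178), np.uint8(185), np.uint8(183), np.uint8(187), np.uint8(185), np.uint8(178), np.uint8(174), np.uint8(107), np.uint8(11), np.uint8(20), np.uint8(17), np.uint8(13), np.uint8(14), np.uint8(23), np.uint8(21), np.uint8(17), np.uint8(24)]
299 [np.uint8(177), np.uint8(183), np.uint8(189), np.uint8(177), np.uint8(173), np.uint8(176), np.uint8(184), np.uint8(173), np.uint8(187), np.uint8(176), np.uint8(101), np.uint8(17), np.u
[... 1081 characters left out ...]
11)] [np.uint8(5), np.uint8(5), np.uint8(5), np.uint8(5), np.uint8(5), np.uint8(8), np.uint8(5), np.uint8(7), np.uint8(11), np.uint8(140), np.uint8(154), np.uint8(156), np.uint8(153), np.uint8(157), np.uint8(157), np.uint8(157)]
185 [np.uint8(128), np.uint8(126), np.uint8(126), np.uint8(135), np.uint8(125), np.uint8(119), np.uint8(88), np.uint8(12), np.uint8(14), np.uint8(14), np.uint8(11), np.uint8(7), np.uint8(10), np.uint8(4), np.uint8(7), np.uint8(7)] [np.uint8(141), np.uint8(143), np.uint8(143), np.uint8(148), np.uint8(146), np.uint8(146), np.uint8(147), np.uint8(145), np.uint8(146), np.uint8(152), np.uint8(155), np.uint8(155), np.uint8(153), np.uint8(158), np.uint8(154), np.uint8(157)]
```

View pics/t3.png

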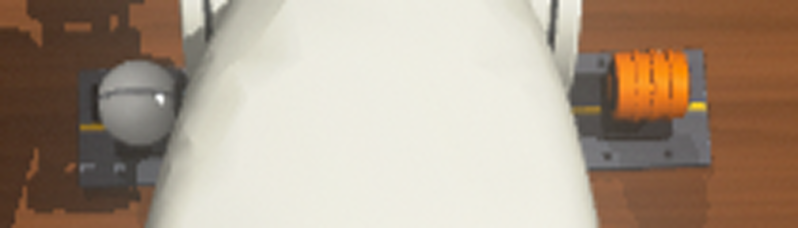

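```bash
cat >> h.py <<'E'
def trel(im,umax=None,zc=10,lo=-140,hi=120):
    """line in tool frame: returns lateral offset (tool y, mm) of the line at tool x=0 and its angle (deg) vs tool x"""
    m=cv2.inRange(hsv(im),(22,130,110),(34,255,255))
    o=ctrl.get_obs()
    v,u=np.nonzero(m);P=np.array([onz(im,a,b,zc) for a,b in zip(u,v)])
    k=(abs(P[:,0]-632)<15)&(P[:,1]>lo)&(P[:,1]<hi);P=P[k]
    Mi=np.linalg.inv(im["mount"]);T=im["pose"]@Mi
    q=(P-T[:3,3])@T[:3,:3]
    a=np.polyfit(q[:,0],q[:,1],1)
    for _ in range(3):
        r=abs(q[:,1]-np.polyval(a,q[:,0]));q=q[r<3] if (r<3).sum()>20 else q;a=np.polyfit(q[:,0],q[:,1],1)
    return a[1],np.degrees(np.arctan(a[0])),len(q),q[:,0].min(),q[:,0].max()
E
python3 - <<'E'
from h import *
w=cam("wrist")
print(trel(w))
H=hsv(w)
print("edge",[onz(w,u,15.2,10) for u in (255,297)])
go(631,-17.3,110,1)
E
```

```text
(np.float64(1.7823695662547518), np.float64(-0.1330341209205561), 375, np.float64(-61.15024365514688), np.float64(133.57497304333947))
edge [array([594.45, 216.41,  10.  ]), array([653.73, 217.13,  10.  ])]
now 5.325 [629.05 -13.51 319.66] ang 0.68 q6 -0.05 w 51.4 F [-0.04  0.38 -2.34]
INC dx -3.7 dy 2.3 dz 209.7 yaw -0.3 q6->-0.05
```

Emit:
move_arm --increments '[255, -4, 2, 60, 0, 255, -4, 2, 120, 0, 255, -4, 2, 180, 0, 255, -4, 2, 210, 0, 255, -4, 2, 210, 0, 255, -4, 2, 210, 0, 255, -4, 2, 210, 0]'

```text
t: 6.2
ee_pos: [631.9, -17.7, 111.6]
orientation: [2.207, 2.233, 0.001]
ft_force: [-0.4, 0.3, -2.5]
width: 51.5
```

Run:
```python
from h import *
for i in range(2):
  w=cam("wrist");print(trel(w))
  go(631,-17.5,17,0.85)
save(w,"w4")
```

```text
(np.float64(-1.2407583893512317), np.float64(-0.4175662487688958), 762, np.float64(-2.4892403290366736), np.float64(137.31496369510472))
now 6.25 [631.82 -17.7  111.54] ang 0.68 q6 -0.06 w 51.9 F [-0.39  0.54 -2.78]
INC dx 0.3 dy -0.9 dz 94.5 yaw -0.2 q6->-0.06
(np.float64(-1.1205906561218058), np.float64(-0.4089134527642418), 770, np.float64(-2.469894580028344), np.float64(137.29700650320933))
now 6.3 [631.62 -17.66 111.31] ang 0.68 q6 -0.06 w 51.4 F [-1.17  0.76 -2.6 ]
INC dx 0.2 dy -0.7 dz 94.3 yaw -0.2 q6->-0.06
```

View pics/w4.png

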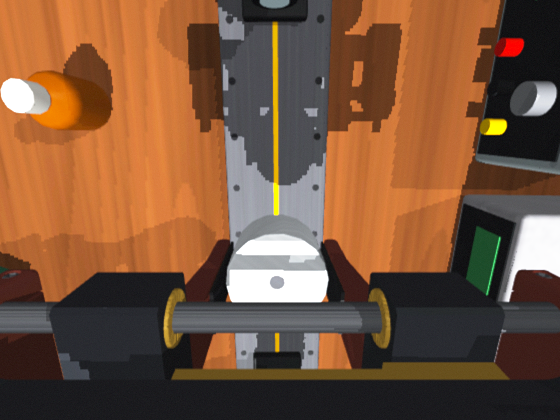

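Emit:
move_arm --increments '[255, 0, -1.2, 45, 0, 255, 0, -1.2, 75, 0, 255, 0, -1.2, 90, 0, 255, 0, -1.2, 94, 0, 255, 0, -1.2, 94.5, 0, 255, 0, -1.2, 94.5, 0]'

```text
t: 7.05
ee_pos: [631.4, -17.8, 18.0]
orientation: [2.206, 2.233, 0.002]
ft_force: [1.1, -0.6, -2.2]
width: 51.6
```

Run:
```python
from h import *
go(631,-17.5,16.4,0.85)
```

```text
now 7.05 [631.4  -17.76  17.95] ang 0.68 q6 -0.06 w 51.6 F [ 1.1  -0.59 -2.24]
INC dx 0.3 dy -0.4 dz 1.5 yaw -0.2 q6->-0.06
```

Emit:
move_arm --increments '[255, 0, -0.5, 1.5, 0, 255, 0, -0.5, 1.5, 0, 180, 0, -0.5, 1.5, 0, 0, 0, -0.5, 1.5, 0, 0, 0, -0.5, 1.5, 0, 0, 0, -0.5, 1.5, 0, 0, 0, -0.5, 1.5, 0, 0, 0, -0.5, -40, 0, 0, 0, -0.5, -90, 0, 0, 0, -0.5, -90, 0, 0, 0, -0.5, -90, 0]'

```text
t: 8.43
ee_pos: [630.3, -17.7, 107.7]
orientation: [2.206, 2.233, 0.002]
ft_force: [-0.9, -0.7, 0.5]
width: 88.2
```

Run:
```python
from h import *
w=cam("wrist");save(w,"w5")
print(trel(w))
for c,s,_ in blobs(w,(0,0,190),(180,50,255),100,(200,180,350,265)): print(c,s,onz(w,*c,46))
go(631,-17.5,17,0.85)
```

```text
(np.float64(0.10859933862123318), np.float64(-0.3201763695897331), 834, np.float64(-93.48496147156482), np.float64(137.7881993099259))
[277.32 224.76] [ 245  194   65   62 3098] [630.53 -18.    46.  ]
now 8.475 [629.75 -17.69 106.98] ang 0.68 q6 -0.06 w 88.0 F [-0.04  0.03 -0.29]
INC dx 0.2 dy 1.1 dz 90.0 yaw -0.2 q6->-0.06
```

View pics/w5.png

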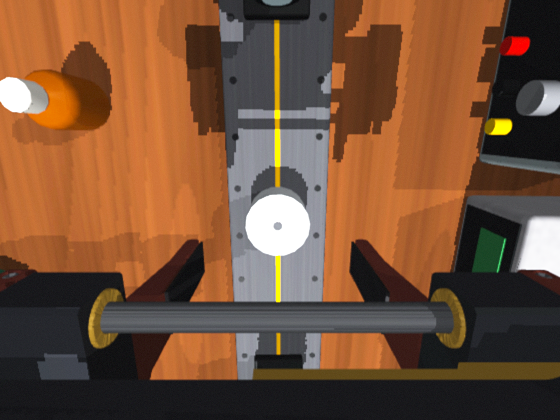

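The riser stands on the line, with its dot at (277.5,226) and the line at column 277–278 on both sides. The feet's inner edges, at rows ~18 and ~355, give a midway check. I'll then move over the green target.

Run:
```python
from h import *
w=cam("wrist")
g=cv2.cvtColor(w["frame"],cv2.COLOR_RGB2GRAY)
print(list(map(int,g[8:30,265])),list(map(int,g[345:365,265])))
for z in (10,18): print(z,onz(w,276,19,z),onz(w,278,355,z),(onz(w,276,19,z)+onz(w,278,355,z))/2)
go(452,-320,200,20)
```

```text
[30, 27, 28, 28, 27, 26, 20, 17, 9, 7, 12, 24, 45, 53, 56, 68, 77, 72, 76, 78, 74, 75] [73, 73, 72, 73, 71, 72, 70, 71, 73, 56, 30, 20, 15, 22, 15, 21, 26, 25, 25, 25]
10 [626.93 138.66  10.  ] [ 632.81 -174.49   10.  ] [629.87 -17.92  10.  ]
18 [626.97 136.06  18.  ] [ 632.67 -167.43   18.  ] [629.82 -15.69  18.  ]
now 8.525 [629.57 -17.67 106.57] ang 0.69 q6 -0.06 w 87.6 F [ 0.07  0.6  -0.3 ]
INC dx -300.2 dy -181.1 dz -93.3 yaw -19.3 q6->-0.06
```

Emit:
move_arm --increments '[0, 0, 0, -60, 0, 0, -60, -36, -94, 0, 0, -120, -72, -94, 0, 0, -180, -109, -94, 0, 0, -240, -145, -94, 0, 0, -300, -181, -94, 0, 0, -300, -181, -94, 0, 0, -300, -181, -94, 0]'

```text
t: 9.52
ee_pos: [450.2, -321.6, 199.3]
orientation: [-2.212, -2.229, 0.001]
ft_force: [-0.3, 0.6, -0.0]
width: 88.0
```

Run:
```python
from h import *
w=cam("wrist");save(w,"w6")
go(452,-320,200,1)
for c,s,_ in blobs(w,(60,70,40),(95,255,255),80): print(c,s,onz(w,*c,20))
for c,s,_ in blobs(w,(100,120,60),(118,255,255),80): print("b",c,s,onz(w,*c,60))
```

```text
now 9.575 [ 451.   -320.25  199.42] ang 0.52 q6 -0.65 w 88.0 F [ 0.55 -0.43  0.09]
INC dx 0.2 dy 1.0 dz -0.6 yaw -0.5 q6->-0.65
[197.3    2.84] [183   0  24  10 128] [ 367.4  -124.39   20.  ]
[133.37 104.03] [ 100   83   64   44 1388] [ 290.91 -221.55   20.  ]
[218.11 157.54] [ 193  142   48   31 1057] [ 381.61 -278.89   20.  ]
[278.86 225.21] [258 203  43  45 875] [ 452.46 -360.14   20.  ]
b [286.06  99.6 ] [ 262   75   52   51 1329] [ 457.74 -219.6    60.  ]
```

View pics/w6.png

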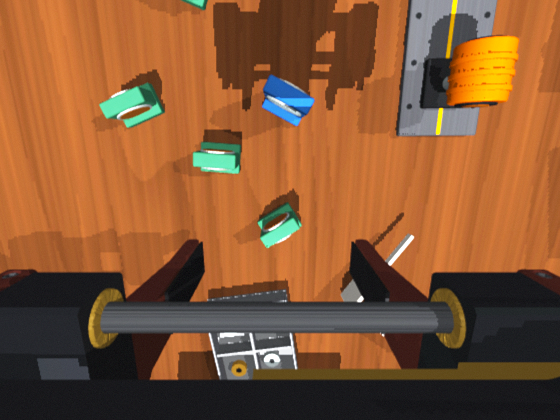

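The target green is at (279,225), the most -y of the four, and the blue holder is at (286,100). I'll zoom in for its orientation.

Run:
```python
from h import *
w=cam("wrist");save(w,"w6z",(240,180,320,260),7)
save(w,"w6b",(240,60,330,140),7)
```

```text
(no output)
```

View pics/w6z.png

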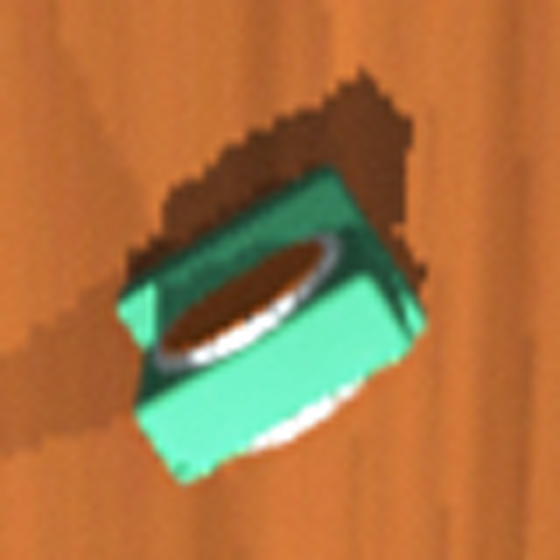

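View pics/w6b.png

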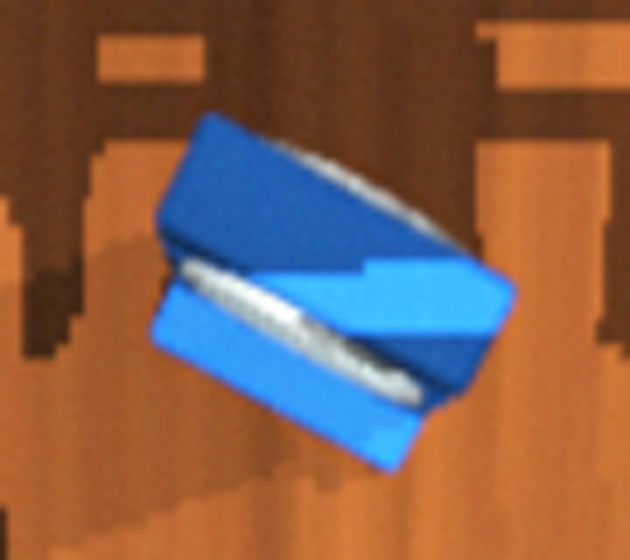

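```bash
cat >> h.py <<'E'
def quad(im,c,off,sc,z):
    P=np.array([onz(im,off[0]+u/sc,off[1]+v/sc,z) for u,v in c])[:,:2]
    e1=P[1]-P[0];e2=P[2]-P[3]
    print("ctr",P.mean(0),"L",np.linalg.norm(e1),np.linalg.norm(e2),"W",np.linalg.norm(P[3]-P[0]),np.linalg.norm(P[2]-P[1]),"ang",np.degrees(np.arctan2(e1[1],e1[0])),np.degrees(np.arctan2(e2[1],e2[0])))
E
python3 - <<'E'
from h import *
w=cam("wrist")
quad(w,[(138,408),(375,278),(425,330),(183,480)],(240,180),7,46)
quad(w,[(210,116),(515,290),(465,390),(160,220)],(240,60),7,82)
go(452,-357,95,30)
E
```

```text
ctr [ 455.19 -359.59] L 44.49581540581682 47.36915427703099 W 14.602730853545083 12.063919349506376 ang 30.684158617388 34.13532525800397
ctr [ 460.45 -216.89] L 44.137345027027166 44.458149707141814 W 13.787707913236108 13.651489962344492 ang -27.133858396537143 -26.95398142053066
now 9.675 [ 452.12 -318.9   199.78] ang 0.69 q6 -0.65 w 87.5 F [ 0.5  -0.31 -0.99]
INC dx -38.2 dy -0.5 dz 104.8 yaw -29.3 q6->-0.65
```

Emit:
move_arm --increments '[0, -40, 2.5, 40, -10, 0, -40, 2.5, 80, -20, 0, -40, 2.5, 110, -31, 0, -40, 2.5, 110, -31, 0, -40, 2.5, 110, -31, 0, -40, 2.5, 110, -31]'

```text
t: 10.42
ee_pos: [456.1, -359.1, 91.3]
orientation: [1.532, 2.741, -0.0]
ft_force: [-0.7, 0.4, 0.5]
width: 87.6
```

Run:
```python
from h import *
w=cam("wrist");save(w,"w7",(200,160,360,280),5)
go(455,-359.6,9,32)
```

```text
now 10.475 [ 455.93 -359.12   91.21] ang 31.63 q6 -1.24 w 88.2 F [ 0.63  0.55 -1.01]
INC dx 0.2 dy -1.1 dz 82.2 yaw -0.4 q6->-1.24
```

View pics/w7.png

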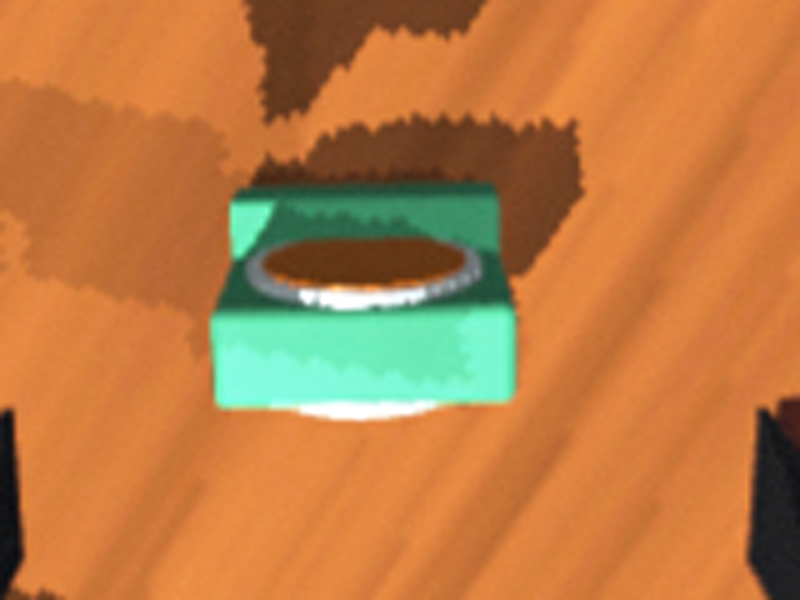

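Run:
```python
from h import *
w=cam("wrist")
quad(w,[(213,318),(515,310),(515,403),(218,408)],(200,160),5,46)
go(455,-359.6,9,32)
```

```text
ctr [ 453.39 -361.14] L 44.90270281516681 44.930638302794414 W 14.287846590934176 14.729014773660465 ang 33.24993179770753 32.6871832669584
now 10.525 [ 455.74 -359.14   91.04] ang 31.63 q6 -1.24 w 87.7 F [-0.24  0.23  0.35]
INC dx 0.1 dy -0.9 dz 82.0 yaw -0.4 q6->-1.24
```

Emit:
move_arm --increments '[0, -0.5, -2.6, 40, -1.3, 0, -0.5, -2.6, 70, -1.3, 0, -0.5, -2.6, 82, -1.3, 0, -0.5, -2.6, 82, -1.3, 255, -0.5, -2.6, 82, -1.3, 255, -0.5, -2.6, 82, -1.3, 255, -0.5, -2.6, 82, -1.3, 255, -0.5, -2.6, 82, -1.3, 255, -0.5, -2.6, 82, -1.3, 255, -0.5, -2.6, 82, -1.3, 255, -0.5, -2.6, 82, -1.3]'

```text
t: 11.9
ee_pos: [453.9, -361.0, 9.3]
orientation: [1.5, 2.759, -0.0]
ft_force: [-1.1, 0.7, 3.8]
width: 45.6
```

Run:
```python
from h import *
go(631,-17.7,160,0.9)
```

```text
now 11.9 [ 453.94 -361.03    9.26] ang 32.93 q6 -1.27 w 45.6 F [-1.06  0.67  3.77]
INC dx 191.7 dy 335.3 dz -150.8 yaw 32.0 q6->-1.27
```

Emit:
move_arm --increments '[255, 0, 0, -60, 0, 255, 0, 0, -120, 0, 255, 30, 50, -170, 10, 255, 60, 105, -170, 20, 255, 90, 155, -170, 32, 255, 120, 210, -170, 32, 255, 150, 262, -170, 32, 255, 180, 315, -170, 32, 255, 191.7, 335.3, -170, 32, 255, 191.7, 335.3, -170, 32, 255, 191.7, 335.3, -170, 32]'

```text
t: 13.28
ee_pos: [630.2, -18.2, 178.6]
orientation: [2.203, 2.239, -0.002]
ft_force: [0.2, 0.8, -1.4]
width: 46.3
```

Run:
```python
from h import *
w=cam("wrist");save(w,"w8")
print(trel(w))
go(631,-17.7,120,0.9)
```

```text
(np.float64(0.56970017452192), np.float64(-0.10110910987363508), 437, np.float64(25.68323659045885), np.float64(138.15522970851111))
now 13.325 [630.2  -18.64 178.77] ang 0.90 q6 -0.06 w 45.6 F [-0.37 -0.13 -0.12]
INC dx 1.0 dy 0.8 dz 58.8 yaw -0.0 q6->-0.06
```

View pics/w8.png

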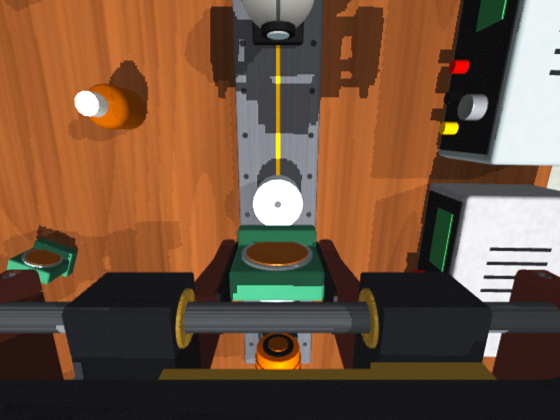

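Run:
```python
from h import *
w=cam("wrist");save(w,"w8z",(215,180,345,310),5)
Mi=np.linalg.inv(w["mount"]);T=w["pose"]@Mi
def tool(p): return T[:3,:3].T@(p-T[:3,3])
for c,s,_ in blobs(w,(0,0,190),(180,50,255),100,(240,170,320,222)): print(c,s,onz(w,*c,46),tool(onz(w,*c,46)))
def onToolz(u,v,z):
    M=w["mount"];d=M[:3,:3]@np.array([(u-w["cx"])/w["f"],(v-w["cy"])/w["f"],1]);c=M[:3,3];return c+d*(z-c[2])/d[2]
for v in (286,287,301,302): print(v,onToolz(232,v,-36.7),onToolz(324,v,-36.7))
go(631,-17.7,60,0.9)
```

```text
[277.44 201.37] [ 253  179   50   43 1778] [630.52 -16.47  46.  ] [  2.31   0.36 132.77]
286 [  0.71 -21.84 -36.7 ] [  0.74  22.19 -36.7 ]
287 [  0.18 -21.86 -36.7 ] [  0.2   22.21 -36.7 ]
301 [ -7.41 -22.16 -36.7 ] [ -7.38  22.54 -36.7 ]
302 [ -7.96 -22.18 -36.7 ] [ -7.93  22.56 -36.7 ]
now 13.375 [630.28 -18.89 178.93] ang 0.86 q6 -0.06 w 45.7 F [-0.25 -0.5  -1.49]
INC dx 1.3 dy 0.7 dz 118.9 yaw -0.0 q6->-0.06
```

View pics/w8z.png

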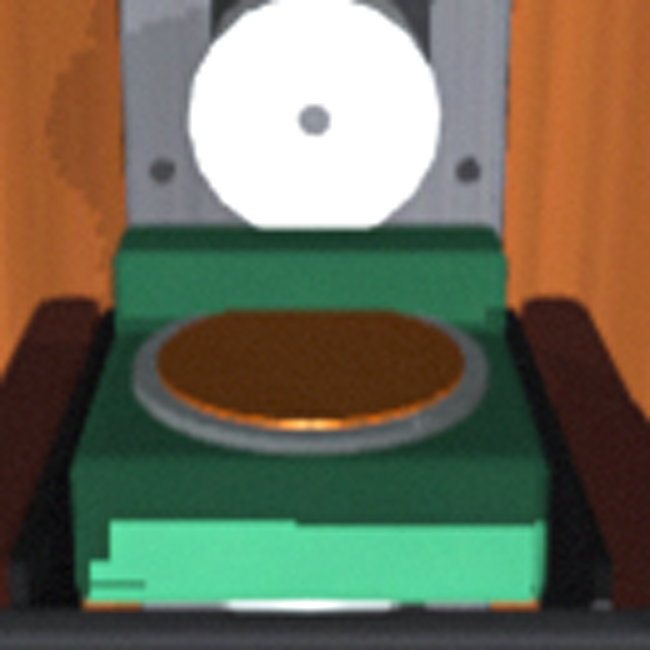

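The held filter is centred in the jaws, about 1 mm ahead along the tool x axis. The riser dot is at tool (-0.4, +0.5). I'll lower with those corrections.

Emit:
move_arm --increments '[255, -1.4, 0.6, 40, 0, 255, -1.4, 0.6, 80, 0, 255, -1.4, 0.6, 110, 0, 255, -1.4, 0.6, 120, 0, 255, -1.4, 0.6, 121, 0, 255, -1.4, 0.6, 121, 0, 255, -1.4, 0.6, 121, 0]'

```text
t: 14.25
ee_pos: [631.8, -20.5, 59.2]
orientation: [2.203, 2.236, 0.001]
ft_force: [-1.1, 0.5, -0.8]
width: 45.8
```

Run:
```python
from h import *
go(631,-20,55.5,0.9)
s=cam("scene");save(s,"s8",(200,180,400,320),4)
```

```text
now 14.25 [631.78 -20.47  59.24] ang 0.86 q6 -0.06 w 45.8 F [-1.08  0.5  -0.84]
INC dx 0.5 dy -0.8 dz 3.7 yaw -0.0 q6->-0.06
```

View pics/s8.png

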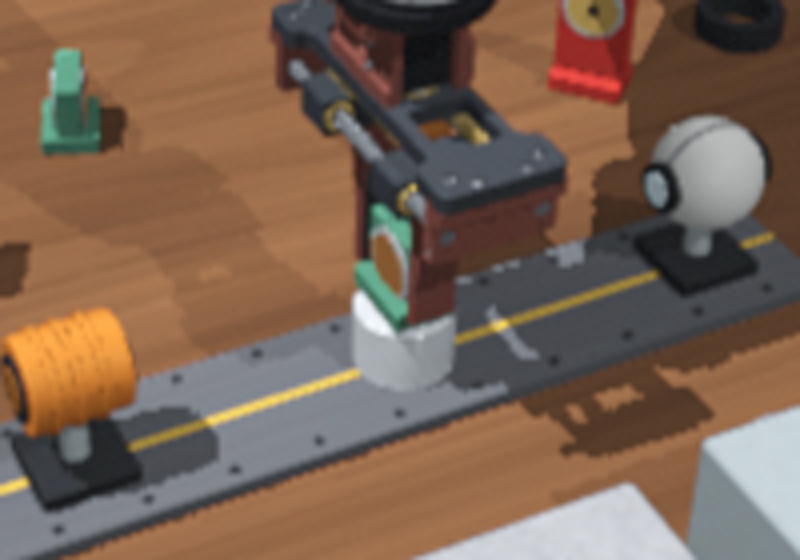

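Emit:
move_arm --increments '[255, 0.6, -0.7, 2, 0, 255, 0.6, -0.7, 3.6, 0, 255, 0.6, -0.7, 3.8, 0, 255, 0.6, -0.7, 3.8, 0]'

```text
t: 14.8
ee_pos: [630.9, -19.7, 55.3]
orientation: [2.203, 2.237, 0.001]
ft_force: [0.4, 1.0, 1.7]
width: 45.9
```

Emit:
move_arm --increments '[255, 0, 0, 0.3, 0, 150, 0, 0, 0.3, 0, 60, 0, 0, 0.3, 0, 0, 0, 0, 0.3, 0, 0, 0, 0, 0.3, 0, 0, 0, 0, 0.3, 0, 0, 0, 0, -40, 0, 0, 0, 0, -95, 0, 0, 0, 0, -125, 0, 0, 0, 0, -125, 0, 0, 0, 0, -125, 0]'

```text
t: 16.18
ee_pos: [629.8, -19.6, 179.1]
orientation: [2.204, 2.238, -0.001]
ft_force: [-0.9, -0.6, -0.7]
width: 87.6
```

Run:
```python
from h import *
w=cam("wrist");save(w,"w9z",(210,160,350,270),5.5);save(w,"w9")
print(trel(w))
s=cam("scene");save(s,"s9",(200,180,400,320),4)
go(459,-190,200,-27)
```

```text
(np.float64(0.6584340157243931), np.float64(-0.14197971408551807), 651, np.float64(-120.26912779441332), np.float64(139.20368617055547))
now 16.275 [629.52 -19.6  178.43] ang 0.86 q6 -0.06 w 88.0 F [-0.74  0.03 -0.54]
INC dx -167.8 dy -173.1 dz -21.2 yaw 27.9 q6->-0.06
```

View pics/w9z.png

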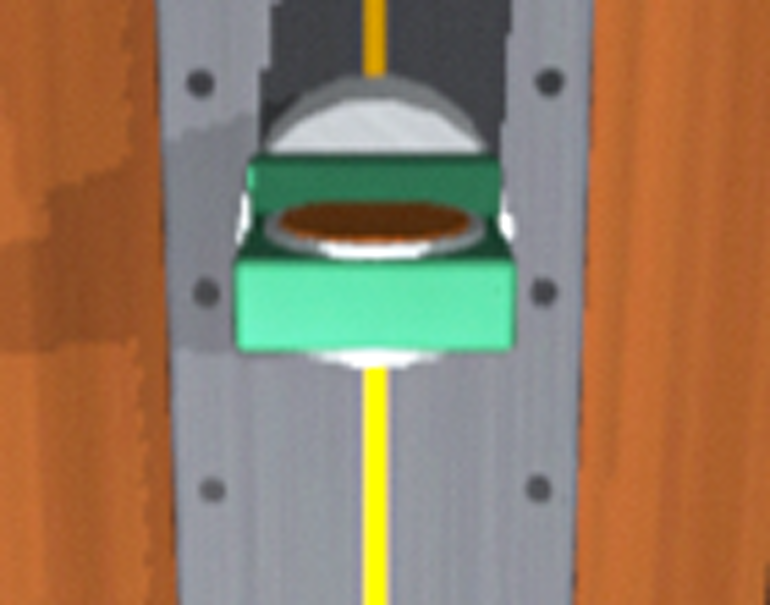

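View pics/s9.png

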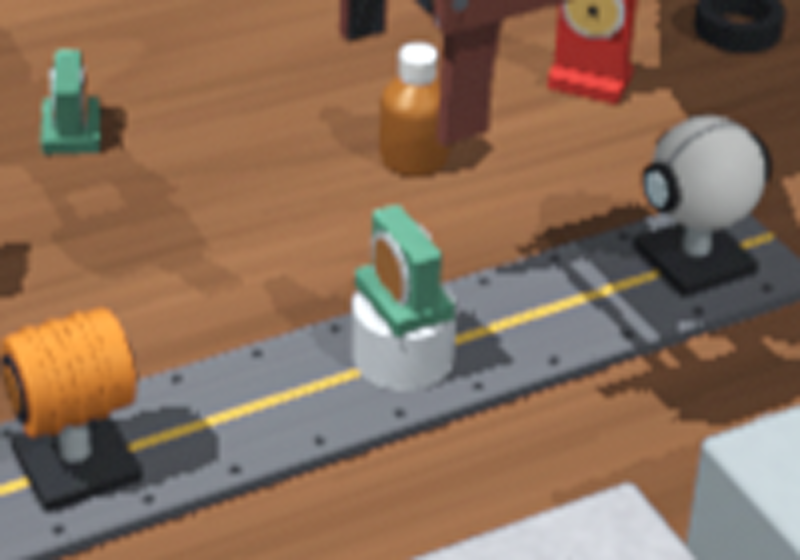

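Run:
```python
from h import *
w=cam("wrist")
quad(w,[(237,262),(513,260),(513,350),(238,350)],(210,160),5.5,92)
print("riser front", onz(w,278.3,160+98/5.5,46), "foot front top z58",onz(w,278,160+157/5.5,58))
print(onz(w,210+242/5.5,160+215/5.5,46)[0],onz(w,210+512/5.5,160+215/5.5,46)[0])
# line x at filter
print(line(w), np.polyval(line(w)[0],-19))
# holes adjacent
for c,s,_ in [(c,s,l) for c,s,l in blobs(w,(0,0,0),(180,255,110),4,(235,165,320,262)) if s[4]<60]: print(c,onz(w,*c,10))
```

```text
ctr [630.35 -19.34] L 44.05406314125242 44.56926679982078 W 14.735642877195403 15.066037355378327 ang 1.344246253048989 0.9189924872661422
riser front [630.16   7.18  46.  ] foot front top z58 [629.97  -1.55  58.  ]
605.4619377090213 656.1233367035255
(array([ -0.02, 630.55]), np.int64(633)) 630.8897959138747
[246.37 174.79] [594.19   4.52  10.  ]
[310.05 174.9 ] [666.31   5.54  10.  ]
[247.75 213.25] [595.28 -40.71  10.  ]
[309.16 212.84] [667.32 -39.06  10.  ]
[307.92 248.69] [667.86 -84.24  10.  ]
[248.67 248.89] [595.92 -85.66  10.  ]
```

The filter sits on the riser, with its centre about 0.5 mm from the riser's along the line and lateral error under 1 mm, square to the line. Next is the blue lens holder.

Run:
```python
from h import *
go(471,-196,180,-27)
```

```text
now 16.325 [629.64 -19.61 178.5 ] ang 0.86 q6 -0.06 w 87.8 F [-0.23  0.24 -0.16]
INC dx -174.0 dy -161.3 dz -1.2 yaw 27.9 q6->-0.06
```

Emit:
move_arm --increments '[0, -42, -40, -10, 7, 0, -84, -80, -10, 14, 0, -126, -120, -5, 21, 0, -174, -161, -1, 28, 0, -174, -161, -1, 28, 0, -174, -161, -1, 28, 0, -174, -161, -1, 28]'

```text
t: 17.2
ee_pos: [472.2, -195.1, 179.6]
orientation: [2.679, 1.641, -0.002]
ft_force: [0.1, -0.6, 0.1]
width: 87.6
```

Run:
```python
from h import *
w=cam("wrist");save(w,"w10");save(w,"w10z",(220,170,340,260),6.5)
go(460.5,-217,36,-27)
```

```text
now 17.25 [ 472.16 -195.07  179.66] ang -27.01 q6 0.06 w 87.9 F [ 0.9  -0.92 -0.76]
INC dx -24.7 dy -0.4 dz 143.7 yaw -0.0 q6->0.06
```

View pics/w10z.png

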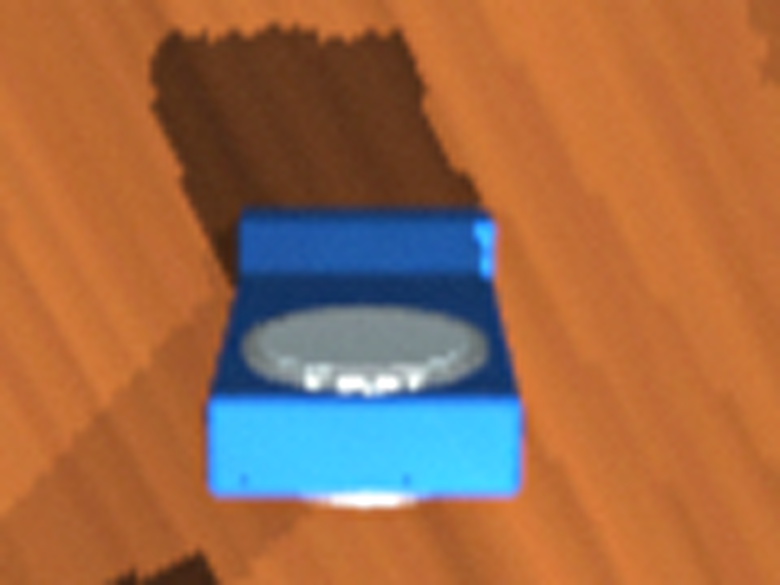

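Run:
```python
from h import *
w=cam("wrist")
quad(w,[(208,398),(523,396),(523,496),(210,498)],(220,170),6.5,82)
go(460,-218,36,-27)
```

```text
ctr [ 459.77 -218.01] L 45.470673688684684 45.85839671757795 W 15.480690477072068 15.474427472607415 ang -26.58587361106454 -26.576933897696062
now 17.3 [ 472.09 -195.09  179.68] ang -27.01 q6 0.06 w 87.8 F [ 0.29 -0.08 -0.31]
INC dx -25.7 dy -0.3 dz 143.7 yaw -0.0 q6->0.06
```

Emit:
move_arm --increments '[0, -26, -0.3, 40, -0.4, 0, -26, -0.3, 60, -0.4, 0, -26, -0.3, 100, -0.4, 0, -26, -0.3, 130, -0.4, 0, -26, -0.3, 144, -0.4, 0, -26, -0.3, 144, -0.4, 255, -26, -0.3, 144, -0.4, 255, -26, -0.3, 144, -0.4, 255, -26, -0.3, 144, -0.4, 255, -26, -0.3, 144, -0.4, 255, -26, -0.3, 144, -0.4, 255, -26, -0.3, 144, -0.4]'

```text
t: 18.8
ee_pos: [459.9, -218.2, 36.0]
orientation: [2.673, 1.65, -0.002]
ft_force: [-2.4, 0.5, 5.9]
width: 45.8
```

Run:
```python
from h import *
go(632,-107.7,180,0.9)
```

```text
now 18.8 [ 459.88 -218.25   35.96] ang -26.61 q6 0.00 w 45.8 F [-2.45  0.53  5.89]
INC dx 175.8 dy 104.3 dz -144.3 yaw -27.5 q6->0.00
```

Emit:
move_arm --increments '[255, 0, 0, -50, 0, 255, 0, 0, -110, 0, 255, 40, 25, -155, -9, 255, 85, 50, -155, -18, 255, 130, 77, -155, -27.5, 255, 175.8, 104.3, -155, -27.5, 255, 175.8, 104.3, -155, -27.5, 255, 175.8, 104.3, -155, -27.5, 255, 175.8, 104.3, -155, -27.5]'

```text
t: 19.92
ee_pos: [630.7, -108.3, 190.3]
orientation: [-2.204, -2.237, 0.003]
ft_force: [-0.1, -0.8, -1.7]
width: 45.8
```

```bash
cat >> h.py <<'E'
def onToolz(w,u,v,z):
    M=w["mount"];d=M[:3,:3]@np.array([(u-w["cx"])/w["f"],(v-w["cy"])/w["f"],1]);c=M[:3,3];return c+d*(z-c[2])/d[2]
E
python3 - <<'E'
from h import *
w=cam("wrist");save(w,"w11")
print(trel(w,lo=-180))
go(632,-107.7,50,0.9)
for c,s,_ in [(c,s,l) for c,s,l in blobs(w,(0,0,0),(180,255,110),4,(235,60,320,262)) if s[4]<60]: print(c,s[4],onz(w,*c,10))
E
```

```text
(np.float64(1.7685093084370114), np.float64(-0.13830493893434795), 631, np.float64(-22.159113633645593), np.float64(200.46967318893206))
now 19.975 [ 630.92 -108.44  190.53] ang 0.82 q6 -0.20 w 45.6 F [ 0.79  0.24 -1.37]
INC dx 0.8 dy 1.3 dz 140.5 yaw -0.1 q6->-0.20
[246.76 134.68] 25 [594.97 -40.36  10.  ]
[310.67 134.61] 18 [667.29 -39.18  10.  ]
[267.91 138.78] 23 [618.95 -44.5   10.  ]
[248.  174.5] 16 [595.88 -85.52  10.  ]
[309.33 174.33] 18 [667.8  -84.21  10.  ]
```

View pics/w11.png

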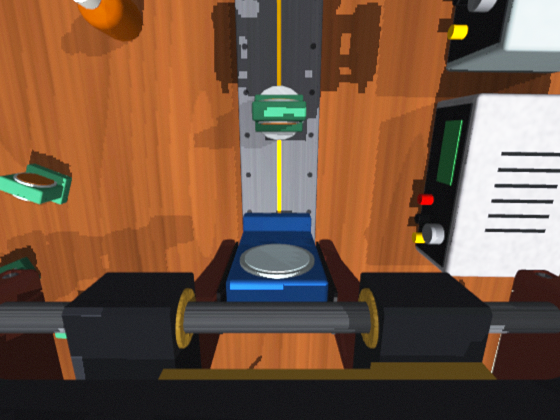

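Run:
```python
from h import *
w=cam("wrist");save(w,"w11z",(215,200,345,310),5)
for v in (282,285,288,290,300,304): print(v,onToolz(w,277,v,-46)[:2])
```

```text
282 [ 7.96 -0.32]
285 [ 6.49 -0.32]
288 [ 5.01 -0.32]
290 [ 4.01 -0.32]
300 [-1.02 -0.31]
304 [-3.06 -0.31]
```

View pics/w11z.png

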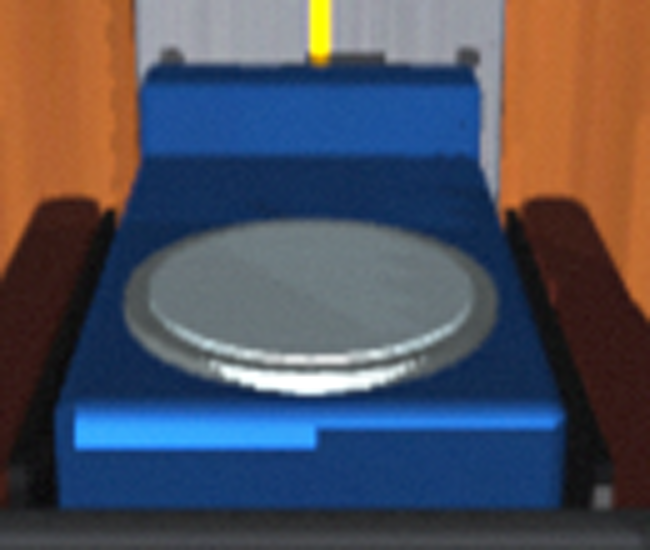

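Emit:
move_arm --increments '[255, 0.5, 1.2, 45, 0, 255, 0.5, 1.2, 85, 0, 255, 0.5, 1.2, 115, 0, 255, 0.5, 1.2, 129, 0, 255, 0.5, 1.2, 129, 0, 255, 0.5, 1.2, 129, 0]'

```text
t: 20.78
ee_pos: [633.1, -108.4, 63.1]
orientation: [2.205, 2.236, -0.001]
ft_force: [0.4, 0.1, -1.5]
width: 46.0
```

Run:
```python
from h import *
for i in range(2):
  w=cam("wrist")
  print(trel(w,lo=-180))
  go(632,-107.7,46,0.9)
save(w,"w12")
```

```text
(np.float64(-0.8769951426195477), np.float64(-0.17519793974031217), 646, np.float64(12.792856155178457), np.float64(152.72416383528218))
now 20.825 [ 633.12 -108.31   63.2 ] ang 0.81 q6 -0.20 w 45.9 F [ 0.34  0.72 -1.22]
INC dx 0.6 dy -1.1 dz 17.2 yaw -0.1 q6->-0.20
(np.float64(-0.9331218859800333), np.float64(-0.18152854892238476), 665, np.float64(12.755756770677154), np.float64(152.77235917352826))
now 20.875 [ 633.12 -108.25   63.17] ang 0.81 q6 -0.20 w 45.9 F [ 0.46  0.34 -1.33]
INC dx 0.6 dy -1.1 dz 17.2 yaw -0.1 q6->-0.20
```

View pics/w12.png

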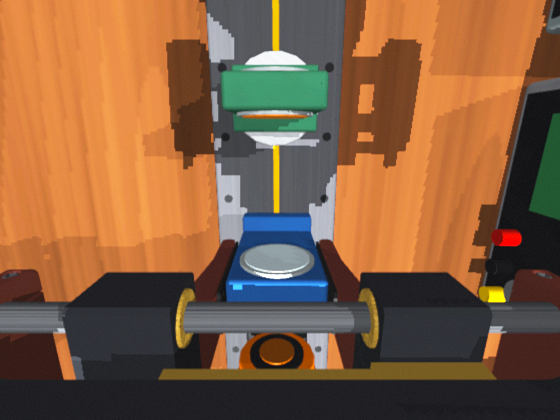

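Emit:
move_arm --increments '[255, 0.4, -1, 8, 0, 255, 0.4, -1, 14, 0, 255, 0.4, -1, 16.5, 0, 255, 0.4, -1, 16.5, 0]'

```text
t: 21.38
ee_pos: [632.0, -107.9, 46.4]
orientation: [2.205, 2.236, -0.001]
ft_force: [0.4, -0.3, -2.1]
width: 45.8
```

Run:
```python
from h import *
w=cam("wrist")
print(trel(w,lo=-180))
go(632,-107.7,46,0.9)
```

```text
(np.float64(0.27181330600763515), np.float64(-0.25527175033160765), 688, np.float64(17.37369465682475), np.float64(146.47415258297744))
now 21.425 [ 632.12 -107.87   46.54] ang 0.81 q6 -0.20 w 45.9 F [-0.27  0.53 -2.04]
INC dx 0.2 dy -0.1 dz 0.5 yaw -0.1 q6->-0.20
```

Emit:
move_arm --increments '[255, 0, 0.2, 0.6, 0, 255, 0, 0.2, 0.6, 0, 150, 0, 0.2, 0.6, 0, 60, 0, 0.2, 0.6, 0, 0, 0, 0.2, 0.6, 0, 0, 0, 0.2, 0.6, 0, 0, 0, 0.2, 0.6, 0, 0, 0, 0.2, -40, 0, 0, 0, 0.2, -90, 0, 0, 0, 0.2, -140, 0, 0, 0, 0.2, -140, 0, 0, 0, 0.2, -140, 0]'

```text
t: 22.92
ee_pos: [631.7, -107.6, 186.1]
orientation: [2.205, 2.236, -0.001]
ft_force: [-0.8, 0.2, -0.6]
width: 87.8
```

Run:
```python
from h import *
w=cam("wrist");save(w,"w13z",(210,110,350,260),4)
print(trel(w,lo=-180)); print(np.polyval(line(w)[0],-108),line(w))
go(443,240,185,0.9)
for c,s,_ in [(c,s,l) for c,s,l in blobs(w,(0,0,0),(180,255,110),4,(235,60,320,262)) if s[4]<60]: print(c,s[4],onz(w,*c,10))
```

```text
(np.float64(0.383672595588844), np.float64(-0.16789116923353328), 470, np.float64(-64.72181743171797), np.float64(198.8700279681836))
632.0341616069177 (array([ -0.02, 630.27]), np.int64(407))
now 22.975 [ 631.23 -107.55  185.23] ang 0.81 q6 -0.20 w 88.1 F [-0.5  -0.36 -0.2 ]
INC dx 350.2 dy -183.3 dz 0.2 yaw -0.1 q6->-0.20
[310.6   92.04] 25 [666.21   5.79  10.  ]
[256.12 101.38] 16 [607.47  -4.54  10.  ]
[250.42 105.92] 12 [601.23  -9.28  10.  ]
[284. 102.] 5 [637.76  -4.72  10.  ]
[304. 107.] 7 [659.7   -9.53  10.  ]
[245.04 135.4 ] 25 [594.93 -40.49  10.  ]
[309.57 135.1 ] 21 [667.11 -39.09  10.  ]
[308.53 175.35] 17 [667.92 -84.23  10.  ]
[246.5 175.5] 16 [596.   -85.47  10.  ]
[247.5 213. ] 16 [ 596.63 -130.61   10.  ]
[307.6 212.6] 15 [ 668.76 -129.05   10.  ]
[248.71 248.  ] 7 [ 597.61 -175.72   10.  ]
[306.45 247.64] 11 [ 669.28 -174.19   10.  ]
```

View pics/w13z.png

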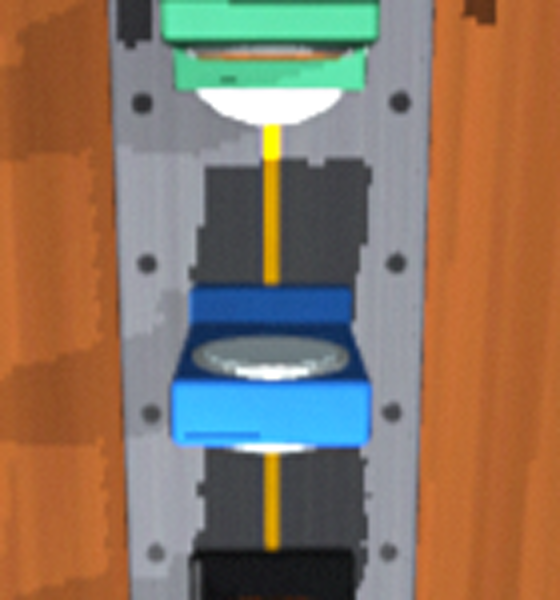

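The lens holder stands on the line, foot mid-column 272 and line 272 in the crop, square. Next is the red iris holder.

Emit:
move_arm --increments '[0, 55, -28, -10, 0, 0, 110, -57, -10, 0, 0, 165, -86, -10, 0, 0, 220, -115, -10, 0, 0, 275, -144, -10, 0, 0, 330, -172, 0, 0, 0, 350, -183, 0, 0, 0, 350, -183, 0, 0, 0, 350, -183, 0, 0]'

```text
t: 24.1
ee_pos: [443.2, 239.2, 184.4]
orientation: [-2.205, -2.237, 0.005]
ft_force: [0.4, 0.3, 0.6]
width: 87.8
```

Run:
```python
from h import *
w=cam("wrist");save(w,"w14");save(w,"w14z",(210,150,350,260),5)
go(443,240,185,0.9)
```

```text
now 24.15 [443.43 238.97 184.58] ang 0.77 q6 0.46 w 87.9 F [0.86 0.56 0.79]
INC dx 1.0 dy -0.4 dz -0.4 yaw -0.1 q6->0.46
```

View pics/w14.png

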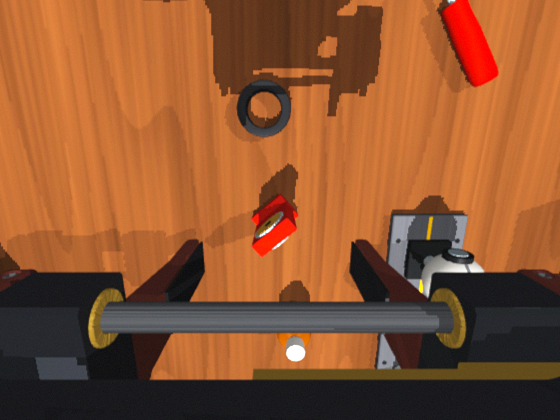

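View pics/w14z.png

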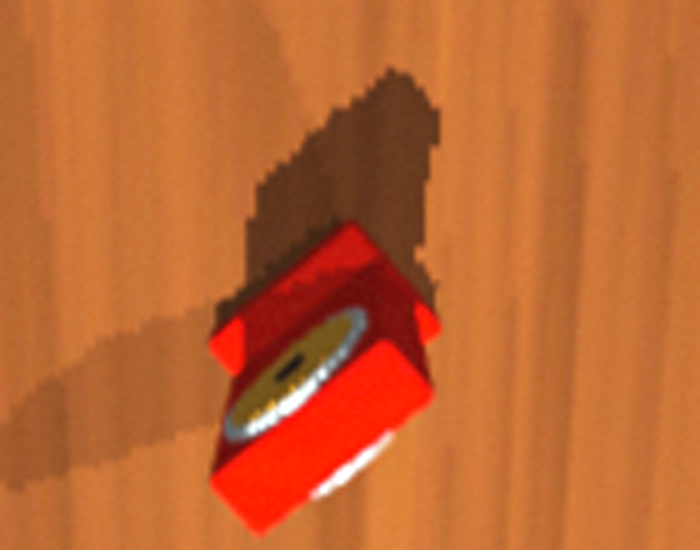

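Run:
```python
from h import *
w=cam("wrist")
quad(w,[(212,480),(390,342),(433,392),(262,535)],(210,150),5,82)
go(440,209,110,40)
```

```text
ctr [441.16 212.34] L 44.2188752992713 44.312837898254244 W 14.990939994742298 12.955474652632557 ang 40.05029550423504 42.683637749514396
now 24.2 [443.62 238.86 184.77] ang 0.74 q6 0.46 w 87.8 F [-0.2   0.31  0.15]
INC dx -29.7 dy -3.9 dz 74.8 yaw -39.3 q6->0.46
```

Run:
```python
from h import *
go(427,230,184,41)
```

```text
now 24.2 [443.62 238.86 184.77] ang 0.74 q6 0.46 w 87.8 F [-0.2   0.31  0.15]
INC dx -8.6 dy -16.7 dz 0.8 yaw -40.3 q6->0.46
```

Emit:
move_arm --increments '[0, -9, -17, 0, -10, 0, -9, -17, 0, -20, 0, -9, -17, 0, -30, 0, -9, -17, 0, -40, 0, -9, -17, 0, -40, 0, -9, -17, 0, -40]'

```text
t: 24.95
ee_pos: [427.0, 229.2, 184.8]
orientation: [-1.315, -2.852, 0.003]
ft_force: [-0.3, -0.3, 0.1]
width: 87.5
```

Run:
```python
from h import *
w=cam("wrist");save(w,"w15z",(220,170,340,260),6.5)
go(441,212,36,41)
```

```text
now 25.0 [426.97 229.27 184.8 ] ang 40.53 q6 -0.24 w 87.7 F [-0.77 -0.52 -0.93]
INC dx -22.3 dy -0.2 dz 148.8 yaw -0.5 q6->-0.24
```

View pics/w15z.png

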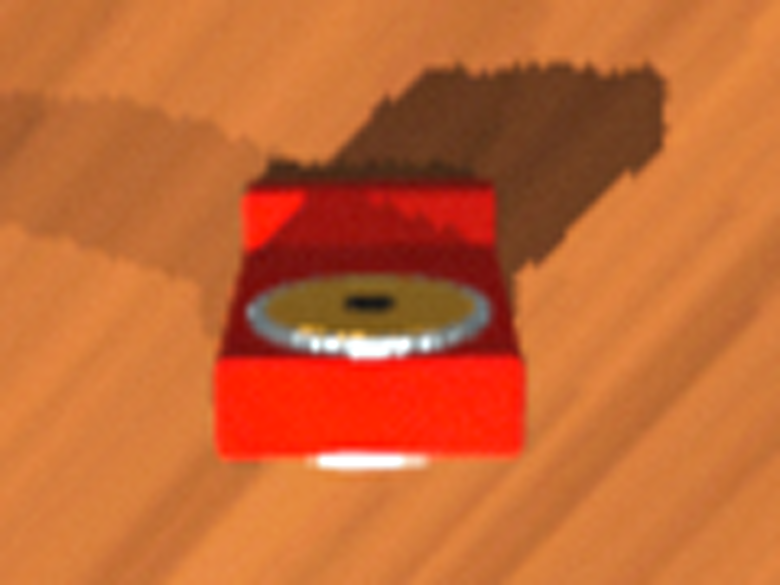

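Run:
```python
from h import *
w=cam("wrist")
quad(w,[(217,360),(523,358),(524,457),(221,460)],(220,170),6.5,82)
go(441,212,36,41)
```

```text
ctr [440.53 212.9 ] L 44.79221051940806 45.007497139024046 W 15.606209064578051 15.436950385779214 ang 41.01460125415068 41.23457973362885
now 25.05 [426.92 229.38 184.81] ang 40.58 q6 -0.24 w 87.8 F [-0.12 -0.37  0.33]
INC dx -22.4 dy -0.3 dz 148.8 yaw -0.4 q6->-0.24
```

Emit:
move_arm --increments '[0, -21.4, -0.1, 40, -0.5, 0, -21.4, -0.1, 60, -0.5, 0, -21.4, -0.1, 100, -0.5, 0, -21.4, -0.1, 135, -0.5, 0, -21.4, -0.1, 149, -0.5, 0, -21.4, -0.1, 149, -0.5, 255, -21.4, -0.1, 149, -0.5, 255, -21.4, -0.1, 149, -0.5, 255, -21.4, -0.1, 149, -0.5, 255, -21.4, -0.1, 149, -0.5, 255, -21.4, -0.1, 149, -0.5, 255, -21.4, -0.1, 149, -0.5]'

```text
t: 26.55
ee_pos: [440.6, 212.9, 36.1]
orientation: [-1.3, -2.859, 0.003]
ft_force: [-0.5, 0.2, 4.9]
width: 45.5
```

Run:
```python
from h import *
go(629,72,190,0.9)
```

```text
now 26.55 [440.57 212.94  36.06] ang 41.08 q6 -0.29 w 45.5 F [-0.54  0.22  4.88]
INC dx -230.0 dy 49.1 dz -154.1 yaw 40.2 q6->-0.29
```

Emit:
move_arm --increments '[255, 0, 0, -50, 0, 255, 0, 0, -110, 0, 255, -50, 11, -154, 10, 255, -100, 22, -154, 20, 255, -150, 32, -154, 30, 255, -200, 43, -154, 40, 255, -230, 49, -154, 40, 255, -230, 49, -154, 40, 255, -230, 49, -154, 40, 255, -230, 49, -154, 40]'

```text
t: 27.8
ee_pos: [627.8, 72.7, 189.6]
orientation: [-2.198, -2.243, 0.005]
ft_force: [-0.5, -0.4, -1.6]
width: 46.2
```

Run:
```python
from h import *
w=cam("wrist");save(w,"w16z",(205,120,355,310),3.1)
print(trel(w,lo=-10,hi=180))
go(629,72,61,0.9)
for c,s,_ in [(c,s,l) for c,s,l in blobs(w,(0,0,0),(180,255,110),4,(235,60,320,262)) if s[4]<60]: print(c,s[4],onz(w,*c,10))
```

```text
(np.float64(1.7535043322217172), np.float64(-0.13466998422811038), 268, np.float64(-24.499511818629177), np.float64(55.02767802412473))
now 27.85 [628.06  72.73 189.84] ang 1.14 q6 0.08 w 45.9 F [ 0.39 -0.11 -1.35]
INC dx -0.6 dy 1.2 dz 128.8 yaw 0.2 q6->0.08
[238.64 104.82] 11 [582.93 172.    10.  ]
[246.79 135.5 ] 28 [591.7  139.48  10.  ]
[310.62 135.67] 24 [663.86 140.79  10.  ]
[239.2 136.8] 5 [583.1  137.88  10.  ]
[240.  161.5] 4 [583.65 110.19  10.  ]
[240. 169.] 5 [583.54 101.53  10.  ]
[247.89 175.28] 18 [592.7   94.39  10.  ]
[309.26 175.37] 19 [664.58  95.79  10.  ]
[242.  221.5] 4 [585.18  37.52  10.  ]
[242.  226.5] 4 [585.11  31.08  10.  ]
```

View pics/w16z.png

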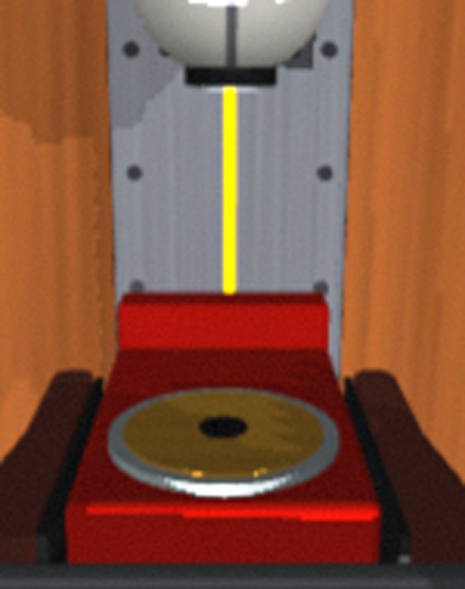

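Emit:
move_arm --increments '[255, -0.3, 0.8, 45, 0, 255, -0.3, 0.8, 85, 0, 255, -0.3, 0.8, 115, 0, 255, -0.3, 0.8, 129, 0, 255, -0.3, 0.8, 129, 0, 255, -0.3, 0.8, 129, 0]'

```text
t: 28.6
ee_pos: [629.5, 72.6, 62.2]
orientation: [2.198, 2.243, -0.001]
ft_force: [-0.5, 0.6, -0.9]
width: 45.9
```

Run:
```python
from h import *
for i in range(2):
  w=cam("wrist")
  print(trel(w,lo=-10,hi=180))
  go(629.5,72.3,46,0.9)
```

```text
(np.float64(-0.25249968242268095), np.float64(0.018888605245276212), 250, np.float64(12.248368268766235), np.float64(49.256193140814474))
now 28.65 [629.62  72.48  62.35] ang 1.15 q6 0.08 w 45.5 F [ 0.45  0.28 -1.12]
INC dx -0.2 dy -0.1 dz 16.4 yaw 0.3 q6->0.08
(np.float64(-0.20694526210690137), np.float64(-0.06389473709998345), 251, np.float64(12.201641693015077), np.float64(49.238053113386236))
now 28.7 [629.54  72.45  62.31] ang 1.15 q6 0.08 w 45.9 F [ 0.39  0.12 -2.13]
INC dx -0.1 dy -0.0 dz 16.3 yaw 0.3 q6->0.08
```

Emit:
move_arm --increments '[255, 0, -0.2, 8, 0, 255, 0, -0.2, 14, 0, 255, 0, -0.2, 16, 0, 255, 0, -0.2, 16, 0]'

```text
t: 29.2
ee_pos: [629.3, 72.4, 46.1]
orientation: [2.199, 2.243, -0.001]
ft_force: [-0.6, -1.1, -1.5]
width: 45.9
```

Run:
```python
from h import *
w=cam("wrist")
print(trel(w,lo=-10,hi=180))
go(629.5,72.3,46,0.9)
```

```text
(np.float64(-0.33308932572445193), np.float64(0.5672097517383853), 267, np.float64(16.719492481531056), np.float64(48.94838966363458))
now 29.25 [629.29  72.4   46.12] ang 1.15 q6 0.08 w 45.9 F [ 0.54  0.18 -1.67]
INC dx -0.1 dy 0.2 dz 0.1 yaw 0.3 q6->0.08
```

Set down, release and rise clear.

Emit:
move_arm --increments '[255, 0, 0, 0.4, 0, 255, 0, 0, 0.4, 0, 150, 0, 0, 0.4, 0, 60, 0, 0, 0.4, 0, 0, 0, 0, 0.4, 0, 0, 0, 0, 0.4, 0, 0, 0, 0, 0.4, 0, 0, 0, 0, -40, 0, 0, 0, 0, -90, 0, 0, 0, 0, -145, 0, 0, 0, 0, -190, 0, 0, 0, 0, -190, 0]'

```text
t: 30.75
ee_pos: [631.7, 72.9, 240.6]
orientation: [2.195, 2.239, 0.008]
ft_force: [0.6, 0.2, -0.7]
width: 87.8
```

Run:
```python
from h import *
w=cam("wrist");save(w,"w17");save(w,"w17z",(205,100,355,270),3.5)
print(trel(w,lo=-60,hi=180)); 
go(480,60,330,0.9)
```

```text
(np.float64(-4.392740942750799), np.float64(0.14191822024715559), 130, np.float64(-65.39259135959986), np.float64(53.78268642035645))
now 30.8 [630.17  72.7  237.87] ang 1.15 q6 0.08 w 87.7 F [ 0.41 -0.44 -0.9 ]
INC dx -9.7 dy -150.1 dz -92.6 yaw 0.3 q6->0.08
```

View pics/w17z.png

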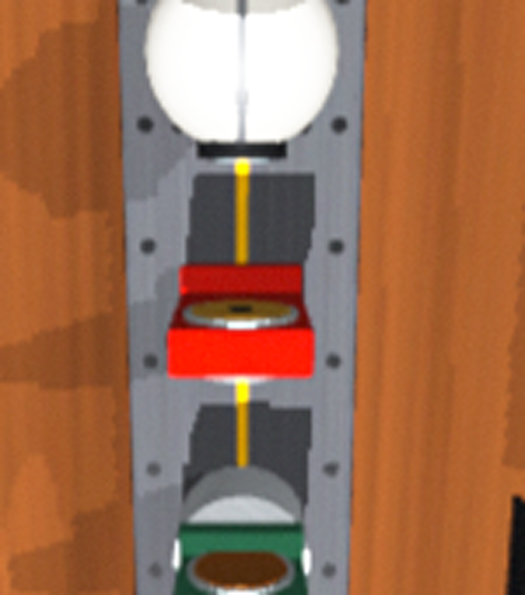

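The iris is on the line: foot mid 241.5, line 242 in the crop. I'll back off and take final overall checks.

Emit:
move_arm --increments '[0, -50, -10, -60, 0, 0, -80, -20, -120, 0, 0, -80, -20, -130, 0, 0, -80, -20, -130, 0, 0, -80, -20, -130, 0, 0, -80, -20, -130, 0]'

```text
t: 31.55
ee_pos: [610.5, -7.0, 365.3]
orientation: [-2.198, -2.244, 0.001]
ft_force: [-0.1, 0.2, 0.2]
width: 87.9
```

Run:
```python
from h import *
go(480,60,330,0.9)
w=cam("wrist");save(w,"w18",(180,0,380,270),2.2)
s=cam("scene");save(s,"s18",(80,150,430,320),2.2)
a=line(w)[0];print(a)
for nm,lo,hi,z in [("red",(0,200,90),(3,255,255),82),("green",(60,70,40),(95,255,255),92),("blue",(100,120,60),(118,255,255),82)]:
  for c,st,_ in blobs(w,lo,hi,60,(230,0,330,262)): print(nm,c,st)
```

```text
now 31.55 [610.54  -7.04 365.27] ang 1.19 q6 -0.05 w 87.9 F [-0.14  0.17  0.16]
INC dx 69.8 dy -129.1 dz 35.3 yaw 0.3 q6->-0.05
[ -0.01 630.38]
red [290.13 127.42] [276 117  31  21 418]
green [289.74 185.71] [275 175  31  22 497]
blue [288.65 234.32] [275 220  29  30 588]
```

View pics/w18.png

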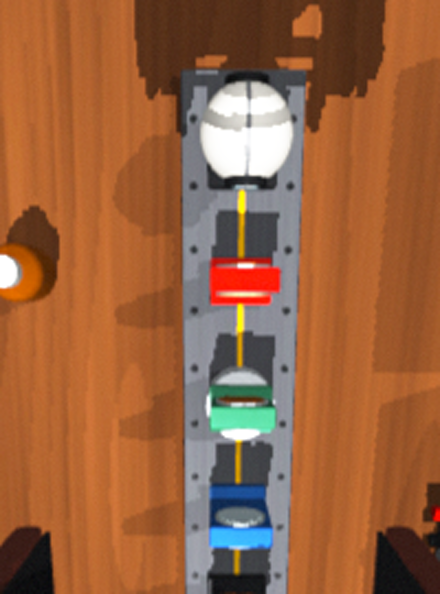

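View pics/s18.png

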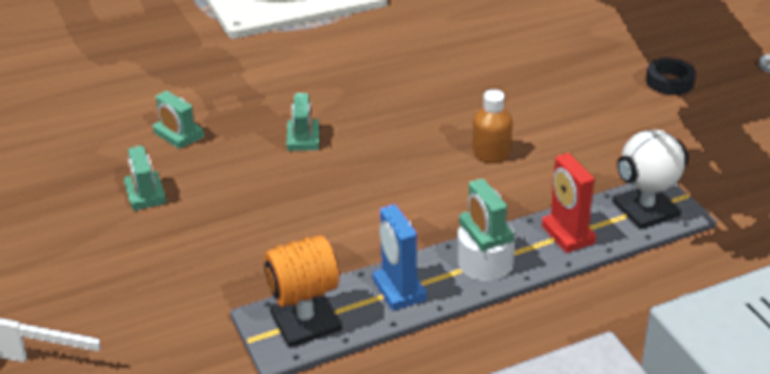

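All four parts are upright and in order on the line, the bottle and tape are unmoved, and the arm is clear. I'm handing in.

```bash
python3 -c "
from h import *
print(ctrl.close_job(), ctrl.get_obs()['t'])"
```

```text
the job is handed in; nothing more can be done
the job is handed in; nothing more can be done
```

The light path is set up and handed in at about 31.7 s. In order, I stood the riser at the plate's centre, put the rightmost green filter holder on top of it, then placed the blue lens 90 mm towards the lamp and the red iris 90 mm towards the detector.

**Last checks:**
- **Uprightness and clearance:** The final scene and wrist pictures show everything upright. The bottle, tape and other green holders were where they started, and the gripper was well clear.
- **On the line:** All three holders and the riser measured within about 1 mm of the yellow line, and square to it to about 0.5°.
- **Along the line:** The filter was about 0.5 mm off the riser's centre. The riser was about 1 mm from the midpoint given by the screw holes and the lamp and detector feet. I set the lens and iris from the arm's own position reading and checked them only by eye in the final pictures.

**Disagreements:**
- The top camera put the line 2–3 mm farther in x than the wrist camera. I used the wrist camera, because it agreed with the jaw centre.
- One line-offset reading of -4.4 mm after the iris was released was taken while the arm was still moving, so I ignored it. The picture itself shows the iris on the line.

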